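# Open the folding bench stand and hang its tray by the keyhole

### The job

Set up the folding bench stand: lift its panel by the wire handle and swing it up and over until it snaps open against its stop. Then hang the loose tray on it, passing the round part of the keyhole in the tray's back plate over the screw head on the panel and sliding the tray fully down until the screw sits at the top of the narrow slot. Let go, and leave the other things on the bench undisturbed.

Things in the scene. Friction and masses are not known exactly. Their poses are not given: they have to be found in the camera images.
- panel (a joint): Opening angle of the stand's panel, rad. 0 = folded flat (lying from the hinge toward the robot), pi/2 = upright, 1.83 = open, leaning back against its stop. A sprung stay acts over centre: let go below about 1.2 it springs shut, beyond that it snaps to the stop and stays. Swinging it by the handle takes up to 4 N; when open, 2 N forward at the handle starts to fold it; pushing it back is safe.
- stand: Folding bench stand, screwed to the bench: dark steel base plate 200 x 172 x 8 mm with two aluminium cheeks, 74 mm high, that carry the hinge and, behind it, the stop bar; this is the stand's highest part when folded. Origin: on the bench under the base, 10 mm farther from the robot than the plate's centre. Axes: +x points from the robot side to the hinge side, y along the hinge, z up.
- hinge (a point): Point on the panel's hinge axis, midway across its width: 60 mm along the stand's +x and 50 mm above the bench. The axis runs along the stand's y; opening swings the panel from the stand's -x side up and over toward +x.
- bar (a point): Middle of the cross bar of the wire handle at the panel's free edge: round steel bar 9 mm thick, straight for 78 mm, parallel to the hinge axis, 165 mm from it (folded: 52 mm above the bench and nearest the robot). The opening between bar and panel edge is 35 mm deep and 81 mm wide. The bar may turn between the fingers while the panel swings. The panel is a grey sheet 150 mm wide, its edge 125 mm from the hinge axis.
- screw (a point): Pan-head screw in the panel's face, midway across the panel and 102 mm from the hinge axis; hidden under the panel while folded, it points at the robot and a little upward when open. This point lies on the screw axis midway between panel face and underside of head (3.25 mm from each). Shank 6 mm thick, head 14 mm across and 4.5 mm high. Axes move with the panel: -x points out of the panel along the screw, z from the hinge to the handle along the panel, y along the hinge.
- tray: Loose grey tray, 0.16 kg: 78 mm deep (x), 110 mm wide (y), walls 45 mm high and 4 mm thick, floor 4 mm; its back wall is a plate 100 mm high and 4 mm thick with a keyhole, whose outer face lies 39 mm along +x from the origin; its front wall is 10 mm thick. Stands upright on the bench, the plate on the side away from the robot. Origin: centre of the underside. +x to the back plate, z up; hung, these axes are parallel to those of screw.
- slot_top (a point): Where the screw axis lies when the tray is fully hung, mid-thickness of the back plate: 82 mm above the tray's underside, on its mid-line. The narrow slot is 9 mm wide, its closed upper end at 85 mm, and it opens downward into the round hole.
- round_hole (a point): Centre of the round part of the keyhole, mid-thickness of the back plate: 20 mm across, 60 mm above the tray's underside, 22 mm below slot_top.
- front_wall (a point): Middle of the top edge of the tray's front wall: 10 mm thick, 110 mm wide, top 45 mm above the tray's underside, free for a finger 41 mm down inside and 64 mm from the back plate; a place to grip the tray from above, with a finger inside and one in front.
- small_box_4: Small dark-blue carton, 100 x 68 x 45 mm, loose. Bystander. Origin: centre of its underside.
- mouse: Black computer mouse, 108 x 62 x 36 mm, loose. Bystander. Origin: centre of its underside.
- small_box_1: Small brown carton, 95 x 62 x 48 mm, loose. Bystander. Origin: centre of its underside.

How it is judged:
On the way:
1. the panel is open against its stop (value of joint panel above 1.75 rad), for 0.2 s.
At the end, for the whole second after the job is handed in: The panel stands open at its stop (joint above 1.75 rad); the tray hangs on the screw with the slot's upper end on the shank (slot_top within 5 mm of screw), upright along the panel within 0.12 rad, and at rest (value of joint panel above 1.75 rad and distance between slot_top and screw below 0.005 m and angle between the z axis of tray and the z axis of screw, either way round below 0.12 rad and linear speed of tray below 0.02 m/s); the robot touches nothing.
It fails at once if the mouse or one of the two small cartons was moved more than 25 mm (distance of any of small_box_4, mouse, small_box_1 from where it was at the start of the episode above 0.025 m).
It also fails if it takes over 59 s, if anything falls off the work surface, if the arm or the gripper's body presses on something with over 40 N, if the wrist force passes 120 N, or if a joint passes its speed limit or range.

### The arm

A 7-joint arm with a two-finger parallel gripper is mounted at the origin on a cart in front of the work surface, level with it; the furniture and walls round the work are solid. World frame = base frame: x ahead of the robot, y to its left, z up, the work surface at z = 0. Lengths are in m, angles in rad, forces in N, time in s.
With the tool pointing down it reaches from about 0.35 to 0.9 m from the base axis. Payload 8.1 kg.
Tool frame: the origin (TCP) lies at the very end of the fingers, on their centre line; the grasp point (between the pads) lies 19 mm behind it; z points along the fingers, y is the line along which they close (so a half turn about z gives the same grasp; the last joint's range is limited). The gripper opens to 92 mm and grips with 3 to 60 N. Pads are 19 mm wide; open, the fingers measure 130 mm over their backs; the gripper's body (75 mm by 190 mm) begins 47 mm behind the grasp point.
Start: joints at [-1.353, 0.434, 0.025, 1.573, -0.012, 1.134, -0.075], TCP at [0.197, 0.593, 0.227] pointing down, gripper open.
Joint ranges: [-2.62, 2.62], [-0.44, 2.09], [-1.27, 1.32], [0.08, 2.57], [-1.32, 4.46], [0.12, 2], [-2.74, 2.74]. Speed limits (rad/s): [2.22, 2.22, 3.01, 3.01, 3.14, 3.14, 3.14].

### API

Orientations are given as a rotation vector (axis times angle).
In Python, from cell import arm gives the robot as it stands.
- The arm moves only by the tool drive_tool, never from a script. Its argument "targets" is a list of rows, each a list of 7 numbers: the turn, a rotation vector about the world's x, y, z in units of 5 degrees (1.0 is 5 degrees), then the shift along the world's x, y, z in units of 40 mm (1.0 is 40 mm), then the opening, from 0 (shut) to 1 (fully open). In form: [[wx, wy, wz, dx, dy, dz, fingers], ...]. A call has 1 to 5 rows; each row is the pose to reach, as a shift and turn from the pose commanded when the call began; what a row does not reach only later rows make up. A row lasts 1/10 s, in which the tool goes at most 50 mm and 8.59 degrees, less where a joint would pass 70% of its speed; a pose out of reach is approached as far as the arm can. A call with a gripper value outside its range is refused whole. The fingers move at their own pace and stop on an object; "force" is the grip in N (left out, the last holds). Time passes only in rows, so rows that repeat a pose let the fingers close. It gives the time, the measured TCP pose, the force, the opening and the grip force at its end, in the units of the state.
- arm.observe(): the state, without advancing time (a new reading comes with each control period).
- arm.get_image(name): name is "side" or "top"; returns a dict with "pixels" (384x512x3 uint8, red, green, blue), "intrinsics" (3x3 intrinsics, pixels), "k1" (the pictures are not rectified: a ray, as slopes to the right and down, at radius r is drawn at 1 + k1 r^2 times it, then the intrinsics apply), "rvec" (rotation vector, rad) and "tvec" (3), from world to camera coordinates, as OpenCV has them. Camera axes: x right, y down, z forward; pixel columns grow to the right and rows downward; lengths in m; the calibration is good to about 2 mm. A picture is of the moment at which its call begins. There is no depth.
- arm.sign_off(): hands the job in; it is judged then, once.
The state is a dict: "clock": time; "joints": joint angles; "dq": joint speeds; "joint_efforts": joint torques, N m; "position": TCP position; "ee_rot": TCP orientation; "force": force on the tool from outside, world axes, zero at the start; "ft_torque": the same for the moment, N m; "width": opening from 0.0 (shut) to 1.0 (fully open); "gripper_force": force on a finger pad.
Only numpy, scipy, OpenCV 4.12 (cv2) and the standard library are available. Lean on these libraries where they do the work, as an engineer would, in place of code of your own. Each camera call takes 0.05 s, during which the arm holds its last target. There are 200 camera calls.

## Working session

There is one attempt and no reset: what is moved stays moved. The work goes in short steps, Python scripts to look and compute and a tool call to move; the robot and the scene stay as the last step left them, time stands still between calls to the robot, and variables do not carry over. Pictures are saved under pics/ and viewed, at most 10 in all, crops included, and the job is handed in when it is done.

Besides the shell and the picture viewer there is one more tool, called after "Request:" as name(argument=value, ...), one argument or row to a line, values as JSON. drive_tool: Moves the arm, as the interface text tells. Its arguments: {"type":"object","properties":{"targets":{"type":"array"},"force":{"type":"number"}},"required":["targets"]}

```bash
mkdir -p pics; cat > h.py <<'E'
import numpy as np, cv2
from cell import arm
def ray(im,u,v):
    K=np.array(im["intrinsics"]);k1=im["k1"]
    d=np.array([(u-K[0,2])/K[0,0],(v-K[1,2])/K[1,1]]);s=d.copy()
    for _ in range(20): s=d/(1+k1*(s@s))
    R=cv2.Rodrigues(np.array(im["rvec"],float))[0]
    return -R.T@np.array(im["tvec"]).ravel(), R.T@np.array([s[0],s[1],1])
def onz(im,u,v,z):
    o,d=ray(im,u,v); return o+d*(z-o[2])/d[2]
def proj(im,P):
    R=cv2.Rodrigues(np.array(im["rvec"],float))[0];c=R@np.array(P)+np.array(im["tvec"]).ravel()
    s=c[:2]/c[2];s=s*(1+im["k1"]*(s@s));K=np.array(im["intrinsics"]);return K[0,0]*s[0]+K[0,2],K[1,1]*s[1]+K[1,2]
def tri(a,ua,b,ub):
    o1,d1=ray(a,*ua);o2,d2=ray(b,*ub)
    t=np.linalg.lstsq(np.c_[d1,-d2],o2-o1,rcond=None)[0]
    p,q=o1+t[0]*d1,o2+t[1]*d2
    return (p+q)/2,np.linalg.norm(p-q)
E
python3 - <<'E'
from h import *
import pickle
d={}
for n in("top","side"):
    im=arm.get_image(n);d[n]=im;cv2.imwrite(f"pics/{n}0.png",cv2.resize(im["pixels"][:,:,::-1],(800,600),interpolation=cv2.INTER_CUBIC))
    R=cv2.Rodrigues(np.array(im["rvec"],float))[0];print(n,-R.T@np.array(im["tvec"]).ravel(),R[2])
pickle.dump(d,open("d0.pkl","wb"))
print(arm.observe())
E
```

```text
top [ 0.35768215 -0.16175361  1.12626553] [ 2.28307388e-01  6.60247111e-04 -9.73588877e-01]
side [0.50038898 0.78159796 0.63543162] [ 0.09520021 -0.85455619 -0.51055915]
{'clock': 0.1, 'joints': array([-1.35261819,  0.43515642,  0.02496914,  1.57398406, -0.01158259,
        1.13400686, -0.07508379]), 'dq': array([-1.16242798e-03, -1.14151323e-03, -2.38653670e-04, -1.30436650e-03,
        4.93425451e-05, -6.67611940e-04,  6.59604258e-04]), 'joint_efforts': array([ 2.23492709e-03, -6.69124746e+01,  9.87619311e-01, -3.15144396e+01,
       -6.04665815e-02,  3.74653295e-02,  6.44841953e-05]), 'position': array([0.19697637, 0.59267381, 0.22603   ]), 'ee_rot': array([-5.01770521e-01, -3.10117733e+00,  2.21094644e-03]), 'force': array([0.03365697, 0.66639476, 0.17498609]), 'ft_torque': array([-0.06104132, -0.07252975, -0.00349061]), 'gripper_force': 0.0, 'width': 1.0011999712370956}
```

View pics/top0.png

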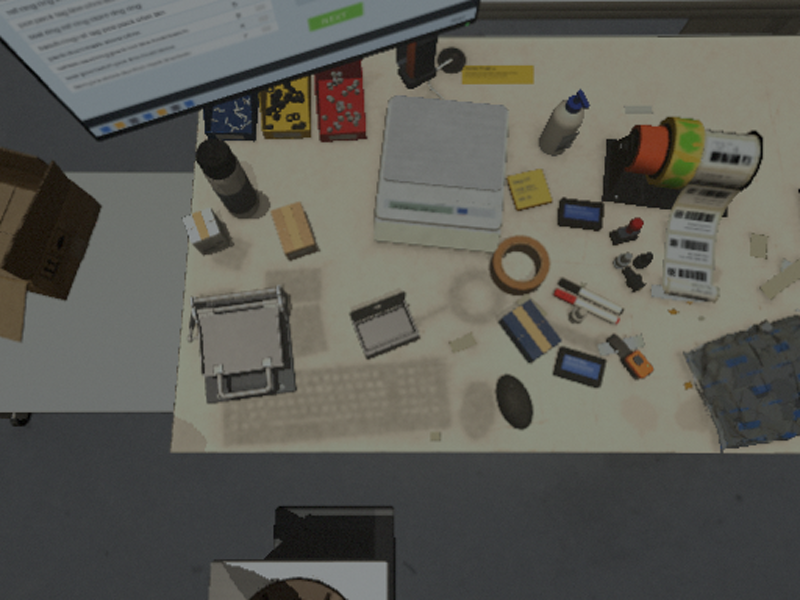

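View pics/side0.png

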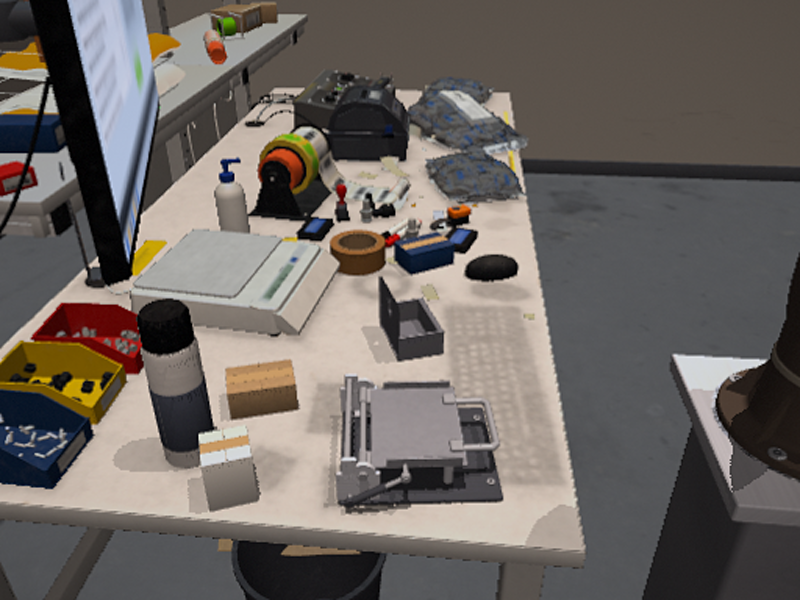

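The top view shows the stand at about (245,345), with its handle bar at about (245,390) and hinge side up. The tray is at (385,323) with its plate on the far side. The blue carton is at (530,330) and the mouse at (515,402). The side view shows the handle bar at (490,425) and the tray at (410,320). I'll zoom in on both.

```bash
python3 - <<'E'
from h import *
import pickle
d=pickle.load(open("d0.pkl","rb"))
def crop(n,x,y,w,h,s,f):
    c=d[n]["pixels"][y:y+h,x:x+w,::-1]; c=cv2.resize(c,None,fx=s,fy=s,interpolation=cv2.INTER_CUBIC)
    c=cv2.convertScaleAbs(c,alpha=1.5)
    for i in range(0,w,10): cv2.line(c,(i*s,0),(i*s,8 if i%50 else 16),(0,0,255),1); 
    for i in range(0,h,10): cv2.line(c,(0,i*s),(8,i*s),(0,0,255),1)
    cv2.imwrite(f,c)
crop("top",115,180,160,80,5,"pics/t1.png")
crop("side",200,170,130,100,6,"pics/s1.png")
E
```

```text
(no output)
```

View pics/t1.png

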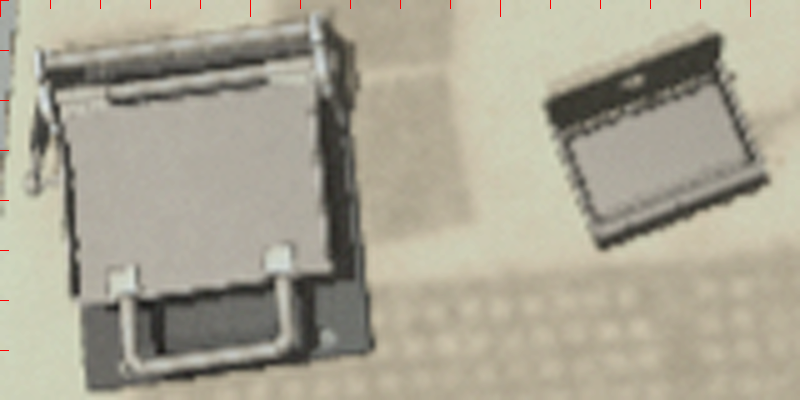

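View pics/s1.png

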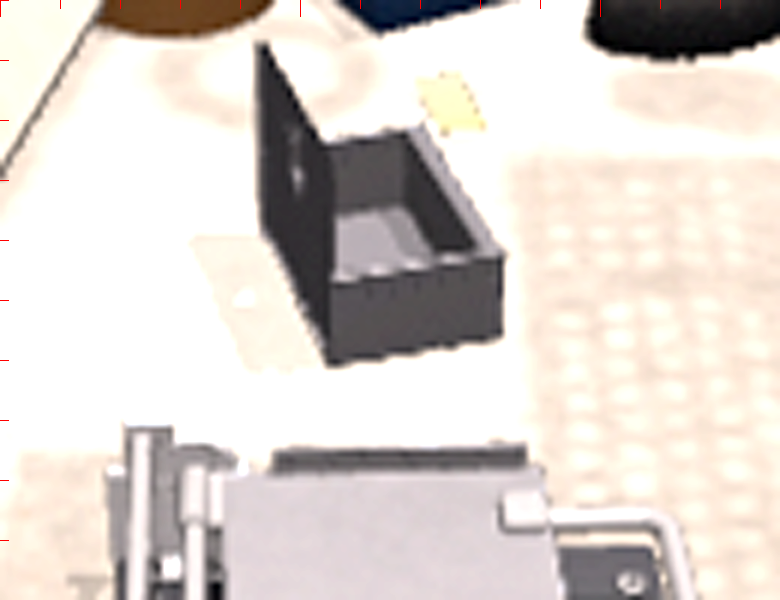

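The top crop shows the bar centre line from (135,370) to (290,348), the base's front corners at (88,388) and (372,350), and the plate's top edge from (547,103) to (720,37). The tray's front wall runs from about (600,235) to (768,172). In the side crop the front wall's top corners are at (500,255) and (418,125).

```bash
python3 - <<'E'
from h import *
import pickle
d=pickle.load(open("d0.pkl","rb"));t,s=d["top"],d["side"]
T=lambda u,v,z:onz(t,u/5+115-.4,v/5+180-.4,z)
S=lambda u,v,z:onz(s,u/6+200-.4,v/6+170-.4,z)
def seg(n,a,b):
    e=b-a;print(n,a.round(4),b.round(4),"mid",((a+b)/2).round(4),"len",np.linalg.norm(e).round(4),"yaw",np.degrees(np.arctan2(e[0],-e[1])).round(2))
seg("bar",T(135,370,.052),T(290,348,.052))
seg("baseF",T(88,388,.008),T(372,350,.008))
seg("panelEdge",T(82,300,.052),T(330,272,.052))
seg("stopbar",T(45,62,.07),T(315,28,.07))
seg("plateTop",T(547,103,.1),T(720,37,.1))
seg("frontTop",T(592,228,.045),T(762,167,.045))
seg("frontBot",T(600,248,.0),T(768,183,.0))
seg("S frontTop outer",S(502,252,.045),S(422,125,.045))
seg("S bot",S(330,366,0),S(502,335,0))
print("plate S tops",S(262,42,.1),S(330,275,.045))
im=t['pixels'];print(im[180+36,115+115-115+5])
E
```

```text
bar [0.4394 0.1464 0.052 ] [0.4518 0.0582 0.052 ] mid [0.4456 0.1023 0.052 ] len 0.089 yaw 8.06
baseF [0.4321 0.1861 0.008 ] [0.4545 0.0181 0.008 ] mid [0.4433 0.1021 0.008 ] len 0.1695 yaw 7.59
panelEdge [0.4795 0.1797 0.052 ] [0.4957 0.0372 0.052 ] mid [0.4876 0.1084 0.052 ] len 0.1434 yaw 6.49
stopbar [0.6168 0.2058 0.07  ] [0.6375 0.0489 0.07  ] mid [0.6271 0.1274 0.07  ] len 0.1583 yaw 7.53
plateTop [ 0.5857 -0.0906  0.1   ] [ 0.6244 -0.1889  0.1   ] mid [ 0.6051 -0.1397  0.1   ] len 0.1057 yaw 21.51
frontTop [ 0.5226 -0.1145  0.045 ] [ 0.5591 -0.2148  0.045 ] mid [ 0.5409 -0.1646  0.045 ] len 0.1068 yaw 20.0
frontBot [ 0.5171 -0.1175  0.    ] [ 0.5575 -0.2206  0.    ] mid [ 0.5373 -0.1691  0.    ] len 0.1108 yaw 21.38
S frontTop outer [ 0.5176 -0.1212  0.045 ] [ 0.5575 -0.221   0.045 ] mid [ 0.5376 -0.1711  0.045 ] len 0.1074 yaw 21.78
S bot [ 0.5864 -0.0964  0.    ] [ 0.5163 -0.1261  0.    ] mid [ 0.5513 -0.1112  0.    ] len 0.0761 yaw -67.08
plate S tops [ 0.62514341 -0.19064548  0.1       ] [ 0.58653308 -0.09704021  0.045     ]
[128 127 118]
```

Request:
drive_tool(
  targets=[
    [0, 0, -1.3, 0.55, -1.08, 0, 1],
    [0, 0, -2.6, 1.1, -2.16, 0, 1],
    [0, 0, -3.9, 1.65, -3.24, 0, 1],
    [0, 0, -5.2, 2.2, -4.32, 0, 1],
    [0, 0, -6.4, 2.75, -5.4, 0, 1],
  ],
  force=30,
)

```text
clock: 0.6
position: [0.3075, 0.3751, 0.2265]
ee_rot: [-1.344, -2.84, 0.0]
force: [0.8, -0.2, 0.1]
width: 0.998
gripper_force: 0.0
```

Request:
drive_tool(
  targets=[
    [0, 0, -1.3, 0.55, -1.08, 0, 1],
    [0, 0, -2.6, 1.1, -2.16, 0, 1],
    [0, 0, -3.9, 1.65, -3.24, 0, 1],
    [0, 0, -5.2, 2.2, -4.32, 0, 1],
    [0, 0, -6.4, 2.75, -5.4, 0, 1],
  ],
)

```text
clock: 1.1
position: [0.4174, 0.1593, 0.2268]
ee_rot: [-2.074, -2.359, -0.0]
force: [0.7, 0.4, -0.3]
width: 1.003
gripper_force: 0.0
```

Request:
drive_tool(
  targets=[
    [0, 0, 0, 0.4, -0.9, -0.5, 0.39],
    [0, 0, 0, 0.62, -1.43, -1.4, 0.39],
    [0, 0, 0, 0.62, -1.43, -2.4, 0.39],
    [0, 0, 0, 0.62, -1.43, -2.9, 0.39],
    [0, 0, 0, 0.62, -1.43, -2.9, 0.39],
  ],
)

```text
clock: 1.6
position: [0.4398, 0.1029, 0.1084]
ee_rot: [-2.069, -2.362, 0.008]
force: [-0.0, -0.3, 0.5]
width: 0.615
gripper_force: 0.0
```

```bash
python3 - <<'E'
from h import *
s=arm.observe();print(s["position"],s["ee_rot"],s["width"],s["joints"])
t,sd=arm.get_image("top"),arm.get_image("side")
def cr(im,x,y,w,h,k): return cv2.convertScaleAbs(cv2.resize(im["pixels"][y:y+h,x:x+w,::-1],None,fx=k,fy=k,interpolation=cv2.INTER_CUBIC),alpha=1.4)
cv2.imwrite("pics/c1.png",np.hstack([cr(t,110,180,80,100,5),cr(sd,250,200,80,100,5)]))
e=s["position"];print("tip proj top",np.array(proj(t,e)),"side",proj(sd,e),"bar side",proj(sd,(.447,.1025,.052)))
E
```

```text
[0.43983692 0.10291367 0.10837955] [-2.06851325 -2.36174942  0.00820084] 0.6149314180217619 [-0.70369489  0.32591081  0.44616197  2.14524073 -0.21012279  0.71698148
  0.01412487]
tip proj top [151.77157405 251.82591516] side (np.float64(319.7102842921714), np.float64(249.58952456259703)) bar side (np.float64(313.9295698167277), np.float64(271.46983385206164))
```

View pics/c1.png

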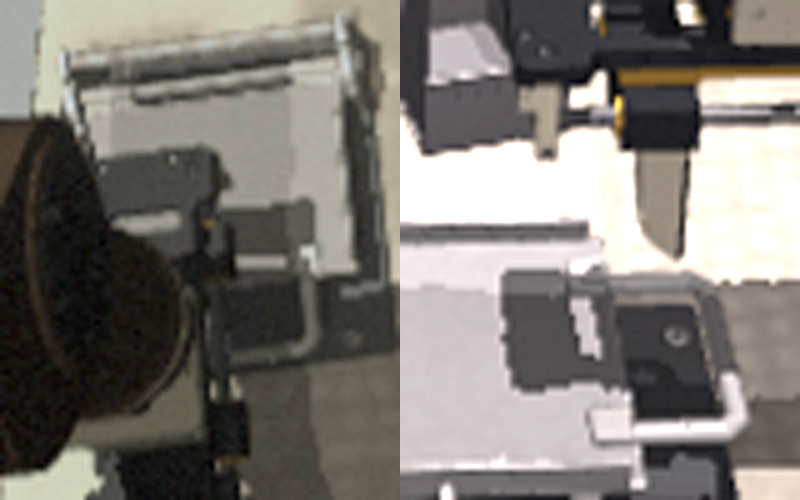

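The side half shows the inner finger's tip at about crop (680,255), just above the handle opening. The bar runs from about (700,285) to (740,410), as predicted. I'll descend and grip.

Request:
drive_tool(
  targets=[
    [0, 0, 0, 0.05, 0, 0, 0.38],
    [0, 0, 0, 0.05, 0, 0, 0.38],
    [0, 0, 0, 0.05, 0, -0.3, 0.38],
    [0, 0, 0, 0.05, 0, -0.8, 0.38],
    [0, 0, 0, 0.05, 0, -1.2, 0.38],
  ],
)

```text
clock: 2.2
position: [0.4446, 0.1045, 0.0631]
ee_rot: [2.068, 2.364, 0.003]
force: [-1.0, 0.6, 0.3]
width: 0.378
gripper_force: 0.0
```

Request:
drive_tool(
  targets=[
    [0, 0, 0, 0, 0, -0.35, 0.38],
    [0, 0, 0, 0, 0, -0.7, 0.38],
    [0, 0, 0, 0, 0, -0.7, 0.3],
    [0, 0, 0, 0.1, 0, -0.7, 0.22],
    [0, 0, 0, 0.12, 0, -0.7, 0.18],
  ],
)

```text
clock: 2.7
position: [0.4501, 0.1043, 0.0358]
ee_rot: [2.068, 2.363, 0.003]
force: [-0.0, -0.6, 0.2]
width: 0.199
gripper_force: 0.0
```

Request:
drive_tool(
  targets=[
    [0, 0, 0, 0, 0, -0.05, 0.12],
    [0, 0, 0, 0, 0, -0.05, 0.05],
    [0, 0, 0, 0, 0, -0.05, 0.0],
    [0, 0, 0, 0, 0, -0.05, 0.0],
  ],
  force=25,
)

```text
clock: 3.1
position: [0.4464, 0.1037, 0.0327]
ee_rot: [-2.067, -2.362, 0.004]
force: [-7.6, -0.4, 7.2]
width: 0.085
gripper_force: 25.0
```

Request:
drive_tool(
  targets=[
    [0, 0, 0, -0.06, 0, 0.49, 0],
    [0, 0, 0, 0.03, 0.02, 0.98, 0],
    [0, 0, 0, 0.17, 0.035, 1.45, 0],
    [0, 0, 0, 0.37, 0.06, 1.9, 0],
    [0, 0, 0, 0.62, 0.095, 2.33, 0],
  ],
  force=30,
)

```text
clock: 3.6
position: [0.4764, 0.1079, 0.1274]
ee_rot: [2.067, 2.361, 0.007]
force: [15.2, 1.8, -16.0]
width: 0.088
gripper_force: 30.0
```

Request:
drive_tool(
  targets=[
    [0, 0, 0, 0.38, 0.04, 0.32, 0],
    [0, 0, 0, 0.78, 0.09, 0.59, 0],
    [0, 0, 0, 1.14, 0.14, 0.89, 0],
    [0, 0, 0, 1.54, 0.19, 1.13, 0],
    [0, 0, 0, 1.96, 0.25, 1.33, 0],
  ],
)

```text
clock: 4.1
position: [0.5499, 0.1177, 0.182]
ee_rot: [-2.066, -2.361, 0.001]
force: [-8.3, 0.3, 20.3]
width: 0.082
gripper_force: 30.0
```

Request:
drive_tool(
  targets=[
    [0, 0, 0, 0.44, 0.06, 0.2, 0],
    [0, 0, 0, 0.935, 0.125, 0.345, 0],
    [0, 0, 0, 1.44, 0.19, 0.38, 0],
    [0, 0, 0, 1.94, 0.255, 0.355, 0],
    [0, 0, 0, 2.43, 0.32, 0.27, 0],
  ],
)

```text
clock: 4.6
position: [0.65, 0.1315, 0.1904]
ee_rot: [-2.068, -2.365, -0.002]
force: [0.6, 1.1, -0.4]
width: 0.087
gripper_force: 30.0
```

Request:
drive_tool(
  targets=[
    [0, 0, 0, 0.12, 0.02, -0.04, 0],
    [0, 0, 0, 0.2, 0.03, -0.06, 0],
    [0, 0, 0, 0.2, 0.03, -0.06, 0],
    [0, 0, 0, 0.2, 0.03, -0.06, 0],
  ],
)

```text
clock: 5.0
position: [0.6538, 0.132, 0.1891]
ee_rot: [-2.065, -2.361, 0.004]
force: [-18.9, -0.4, 20.5]
width: 0.088
gripper_force: 30.0
```

Request:
drive_tool(
  targets=[
    [0, 0, 0, -0.1, -0.01, 0.06, 0.1],
    [0, 0, 0, -0.1, -0.01, 0.06, 0.35],
    [0, 0, 0, -0.1, -0.01, 0.06, 0.5],
    [0, 0, 0, -0.1, -0.01, 0.06, 0.5],
  ],
)

```text
clock: 5.4
position: [0.6532, 0.1312, 0.1898]
ee_rot: [2.069, 2.364, -0.0]
force: [-0.5, 0.1, -0.9]
width: 0.313
gripper_force: 0.0
```

Request:
drive_tool(
  targets=[
    [0, 0, 0, 0, 0, 0.4, 0.5],
    [0, 0, 0, 0, 0, 1.0, 0.5],
    [0, 0, 0, 0, 0, 1.6, 0.5],
    [0, 0, 0, -1.0, -1.0, 1.6, 0.5],
    [0, 0, 0, -2.0, -2.0, 1.6, 0.5],
  ],
)

```text
clock: 5.9
position: [0.5826, 0.0604, 0.254]
ee_rot: [2.066, 2.365, 0.001]
force: [-0.2, -1.9, 0.2]
width: 0.497
gripper_force: 0.0
```

Request:
drive_tool(
  targets=[
    [0, 0, -1.5, 0, -0.7, 0, 0.5],
    [0, 0, -3.0, 0, -1.4, 0, 0.5],
    [0, 0, -4.5, 0, -2.1, 0, 0.5],
    [0, 0, -6.0, 0, -2.8, 0, 0.5],
    [0, 0, -7.6, 0.05, -3.4, 0, 0.5],
  ],
)

```text
clock: 6.4
position: [0.5842, -0.0773, 0.2541]
ee_rot: [2.731, 1.553, 0.0]
force: [-0.1, 0.1, 0.7]
width: 0.498
gripper_force: 0.0
```

Request:
drive_tool(
  targets=[
    [0, 0, -1.5, 0, -0.7, 0, 0.5],
    [0, 0, -3.0, 0, -1.4, -0.2, 0.5],
    [0, 0, -4.5, 0, -2.1, -0.4, 0.5],
    [0, 0, -6.0, 0, -2.8, -0.7, 0.5],
    [0, 0, -7.6, 0.05, -3.3, -0.9, 0.5],
  ],
)

```text
clock: 6.9
position: [0.5857, -0.2097, 0.2174]
ee_rot: [3.087, 0.578, -0.001]
force: [-0.2, -0.6, -0.4]
width: 0.499
gripper_force: 0.0
```

Request:
drive_tool(
  targets=[
    [0.55, -1.4, 0, 0, 0, -0.3, 0.5],
    [1.1, -2.8, 0, 0, 0, -0.6, 0.5],
    [1.1, -2.8, 0, 0, 0, -0.8, 0.5],
    [1.1, -2.8, 0, 0, 0, -0.8, 0.5],
  ],
)

```text
clock: 7.3
position: [0.5852, -0.2076, 0.1851]
ee_rot: [-3.013, -0.572, -0.395]
force: [1.1, 0.2, 0.6]
width: 0.503
gripper_force: 0.0
```

```bash
python3 - <<'E'
from h import *
import pickle
s=arm.observe();print(s["position"],s["joints"].round(2),s["clock"])
R=cv2.Rodrigues(np.array(s["ee_rot"]))[0];print(R.round(3))
t,sd=arm.get_image("top"),arm.get_image("side")
pickle.dump(dict(top=t,side=sd),open("d1.pkl","wb"))
def cr(im,x,y,w,h,k): return cv2.convertScaleAbs(cv2.resize(im["pixels"][y:y+h,x:x+w,::-1],None,fx=k,fy=k,interpolation=cv2.INTER_CUBIC),alpha=1.4)
cv2.imwrite("pics/c2.png",np.hstack([cr(t,115,150,160,120,3)[:,:],cr(sd,200,130,100,120,3)]))
E
```

```text
[ 0.58520361 -0.20755512  0.18514229] [-0.17  0.43  0.73  1.86 -0.65  0.88 -0.3 ] 7.3
[[ 0.899  0.367  0.239]
 [ 0.354 -0.93   0.096]
 [ 0.258 -0.001 -0.966]]
```

View pics/c2.png

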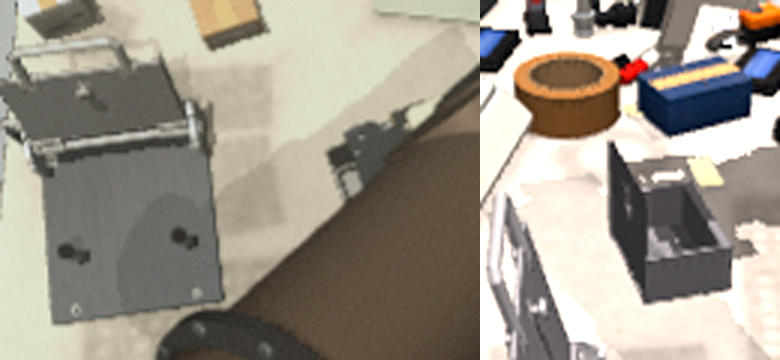

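The panel is open. The screw is at crop (83,90) in the top half and about (542,308) in the side half. The tray is undisturbed. I'll measure the screw more closely while the tool goes down to the tray's right wall.

Request:
drive_tool(
  targets=[
    [0, 0, 0, 0.05, 0.02, -1.0, 0.5],
    [0, 0, 0, 0.05, 0.02, -2.0, 0.5],
    [0, 0, 0, 0.05, 0.02, -2.8, 0.5],
    [0, 0, 0, 0.05, 0.02, -3.1, 0.5],
    [0, 0, 0, 0.05, 0.02, -3.1, 0.5],
  ],
)

```text
clock: 7.9
position: [0.5888, -0.2058, 0.0609]
ee_rot: [-3.012, -0.577, -0.395]
force: [0.5, 0.0, 0.1]
width: 0.503
gripper_force: 0.0
```

```bash
python3 - <<'E'
from h import *
import pickle
d=pickle.load(open("d1.pkl","rb"));t=d["top"]
s=arm.observe();sd=arm.get_image("side");pickle.dump(sd,open("d2.pkl","wb"))
def cr(im,x,y,w,h,k):
    c=cv2.convertScaleAbs(cv2.resize(im["pixels"][y:y+h,x:x+w,::-1],None,fx=k,fy=k,interpolation=cv2.INTER_CUBIC),alpha=1.4)
    return c
cv2.imwrite("pics/c3.png",np.hstack([cr(t,112,155,75,60,5),cr(sd,200,170,80,120,5)[:600]][::-1] if 0 else [np.vstack([cr(t,112,160,80,50,5),np.zeros((350,400,3),np.uint8)]),cr(sd,200,160,80,120,5)]))
print(s["position"],proj(sd,s["position"]), proj(t,(.634,.128,.149)),proj(sd,(.634,.128,.149)))
E
```

```text
[ 0.5887867  -0.20581522  0.06088126] (np.float64(257.81925245107027), np.float64(187.53775377088763)) (np.float64(143.12401294392072), np.float64(179.00538858762613)) (np.float64(217.90001016298424), np.float64(234.1818999437449))
```

View pics/c3.png

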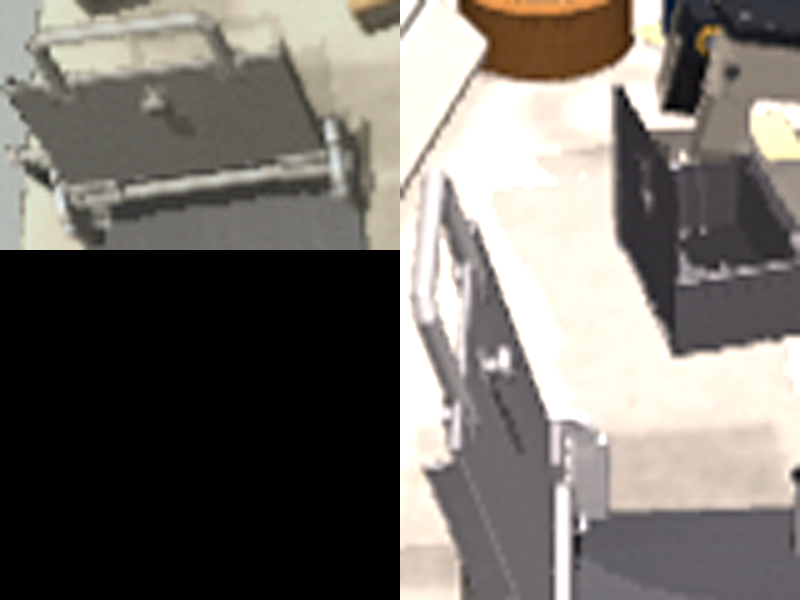

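The screw head is at top crop (153,99) and side crop (504,358), with the shank around (492,361). The tool is above the tray's far (right) wall, at about (705,130). Next I'll triangulate the screw and finish the grasp.

```bash
python3 - <<'E'
from h import *
import pickle
t=pickle.load(open("d1.pkl","rb"))["top"];sd=pickle.load(open("d2.pkl","rb"))
T=lambda u,v:(112+u/5-.4,160+v/5-.4);S=lambda u,v:(200+(u-400)/5-.4,160+v/5-.4)
p,e=tri(t,T(153,99),sd,S(504,358));print("head",p,e)
h=np.array([.6097,.1255,.05]);th=np.radians(7.6);a=1.83-np.pi/2
x=np.array([np.cos(th)*np.cos(a),np.sin(th)*np.cos(a),-np.sin(a)]);y=np.array([-np.sin(th),np.cos(th),0]);z=np.cross(x,y)
print("head in panel frame",[(p-h)@v for v in(x,y,z)])
for off in(0,-.005,-.01):
    q=h+z*.102+x*off;print(off,q,"top",proj(t,q),"side",proj(sd,q))
print(T(153,99),S(504,358),S(491,361))
b=h+z*.165;print("bar ends",[proj(t,b+y*s) for s in(.039,-.039)],[proj(sd,b+y*s) for s in(.039,-.039)])
E
```

```text
head [0.62979098 0.12810321 0.15661042] 0.0018159786973702572
head in panel frame [np.float64(-0.007743382591864874), np.float64(-7.681448870348507e-05), np.float64(0.10824157942764671)]
0 [0.63561405 0.12895767 0.14859263] top (np.float64(142.85321397809483), np.float64(178.47727664696296)) side (np.float64(216.97742573750995), np.float64(234.60516787878342))
-0.005 [0.63082354 0.12831848 0.14987418] top (np.float64(142.84130045217054), np.float64(180.03889404069966)) side (np.float64(219.515601817003), np.float64(234.00784469457733))
-0.01 [0.62603302 0.12767929 0.15115574] top (np.float64(142.82926201088594), np.float64(181.60771712436028)) side (np.float64(222.05719369228572), np.float64(233.4097455312553))
(142.2, 179.4) (220.4, 231.2) (217.79999999999998, 231.79999999999998)
bar ends [(np.float64(120.67623486681296), np.float64(167.94179606964033)), (np.float64(150.9589388286347), np.float64(164.1771158211378))] [(np.float64(205.25787980709674), np.float64(219.72176474636532)), (np.float64(207.88684123922985), np.float64(196.42000307853678))]
```

Request:
drive_tool(
  targets=[
    [0, 0, 0, 0, 0, -0.5, 0.5],
    [0, 0, 0, 0, 0, -0.9, 0.5],
    [0, 0, 0, 0, 0, -1.15, 0.5],
    [0, 0, 0, 0, 0, -1.15, 0.3],
    [0, 0, 0, 0, 0, -1.15, 0.2],
  ],
)

```text
clock: 8.45
position: [0.5893, -0.2069, 0.0172]
ee_rot: [-3.014, -0.575, -0.4]
force: [-0.3, -0.2, -0.9]
width: 0.374
gripper_force: 0.0
```

Request:
drive_tool(
  targets=[
    [0, 0, 0, 0, 0, -0.05, 0.1],
    [0, 0, 0, 0, 0, -0.05, 0],
    [0, 0, 0, 0, 0, -0.05, 0],
    [0, 0, 0, 0, 0, -0.05, 0],
    [0, 0, 0, 0, 0, -0.05, 0],
  ],
  force=40,
)

```text
clock: 8.95
position: [0.5885, -0.2065, 0.0142]
ee_rot: [-3.013, -0.575, -0.399]
force: [-0.6, 0.6, 3.6]
width: 0.045
gripper_force: 40.0
```

```bash
python3 - <<'E'
from h import *
s=arm.observe();R=cv2.Rodrigues(np.array(s["ee_rot"]))[0];print(s["position"],s["width"],s["joints"].round(2));print(R.round(3))
E
```

```text
[ 0.58849978 -0.20652552  0.01421036] 0.044560113943089744 [ 0.02  0.65  0.48  1.99 -0.97  0.58  0.02]
[[ 0.898  0.368  0.242]
 [ 0.356 -0.93   0.095]
 [ 0.26   0.001 -0.966]]
```

```bash
cat > p.py <<'E'
from h import *
import json
from scipy.spatial.transform import Rotation as Ro
h=np.array([.6097,.1255,.05]);th=np.radians(7.6);a=1.83-np.pi/2
Rs=(Ro.from_euler("z",th)*Ro.from_euler("y",a))
SC=h+Rs.apply([-.0030,0,.103])
def plan(R0,g,c,Rc,hole,dx,dy=0,dz=0):
    # R0: tray rot in tool; g: tray-frame TCP; hole: tray-frame point to bring to screw + (dx,dy,dz) in the screw frame
    P=SC+Rs.apply([dx,dy,dz])+Rs.apply(np.array(g)-np.array(hole))
    Rt=Rs*R0.inv()
    w=(Rt*Rc.inv()).as_rotvec(degrees=True)/5
    return P,w,(P-c)/.04
HOLE=(.037,0,.060);TOP=(.037,0,.082)
E
python3 - <<'E'
from p import *
s=arm.observe();Rc=Ro.from_rotvec(s["ee_rot"]);Rt=Ro.from_euler("z",21.6,degrees=True)
R0=Rc.inv()*Rt
json.dump(R0.as_rotvec().tolist(),open("R0.json","w"))
g=[-.0021,-.053,.0142]
for dx in(-.09,-.03,0):
    P,w,d=plan(R0,g,s["position"],Rc,HOLE,dx);print(dx,P.round(4),w.round(2),d.round(2))
P,w,d=plan(R0,g,s["position"],Rc,TOP,0);print(P,d,SC)
E
```

```text
-0.09 [0.5047 0.058  0.1391] [-0.75  2.88 -2.78] [-2.1   6.61  3.12]
-0.03 [0.5622 0.0657 0.1238] [-0.75  2.88 -2.78] [-0.66  6.81  2.74]
0 [0.5909 0.0695 0.1161] [-0.75  2.88 -2.78] [0.06 6.9  2.55]
[0.58531633 0.06877682 0.09481481] [-0.07958625  6.8825585   2.01511136] [0.6329938  0.12860806 0.15032816]
```

Request:
drive_tool(
  targets=[
    [0, 0, 0, 0, 0, 0.4, 0],
    [0, 0, 0, 0, 0, 1.0, 0],
    [0, 0, 0, 0, 0, 2.0, 0],
    [0, 0, 0, 0, 0, 3.0, 0],
    [0, 0, 0, 0, 0, 3.6, 0],
  ],
)

```text
clock: 9.45
position: [0.5888, -0.2073, 0.1607]
ee_rot: [-3.014, -0.575, -0.401]
force: [0.8, -0.2, -1.8]
width: 0.044
gripper_force: 40.0
```

Request:
drive_tool(
  targets=[
    [0, 0, 0, -0.5, 0.5, 0.1, 0],
    [-0.1, 0.4, -0.4, -1.1, 1.2, 0.1, 0],
    [-0.2, 0.8, -0.8, -1.6, 2.0, 0.1, 0],
    [-0.3, 1.2, -1.2, -1.9, 2.9, 0.1, 0],
    [-0.4, 1.6, -1.6, -2.1, 3.8, 0.1, 0],
  ],
)

```text
clock: 9.95
position: [0.5029, -0.0536, 0.1619]
ee_rot: [-3.093, -0.363, -0.18]
force: [1.2, 0.8, -1.2]
width: 0.043
gripper_force: 40.0
```

Request:
drive_tool(
  targets=[
    [-0.1, 0.4, -0.4, 0, 0.8, 0, 0],
    [-0.2, 0.8, -0.8, 0, 1.6, 0, 0],
    [-0.35, 1.28, -1.18, 0, 2.3, 0, 0],
    [-0.35, 1.28, -1.18, 0, 2.8, -0.2, 0],
    [-0.35, 1.28, -1.18, 0, 2.8, -0.4, 0],
  ],
)

```text
clock: 10.45
position: [0.5043, 0.0606, 0.1448]
ee_rot: [3.133, 0.218, 0.006]
force: [0.8, -1.2, -1.8]
width: 0.042
gripper_force: 40.0
```

```bash
python3 - <<'E'
from p import *
import pickle
t,sd=arm.get_image("top"),arm.get_image("side")
s=arm.observe();Rc=Ro.from_rotvec(s["ee_rot"]);R0=Ro.from_rotvec(json.load(open("R0.json")))
g=[-.0021,-.053,.0142]
for dx in(-.09,-.03,0):
    P,w,d=plan(R0,g,s["position"],Rc,HOLE,dx);print(dx,P.round(4),w.round(2),d.round(2))
print(s["position"],s["joints"].round(2))
pickle.dump(dict(top=t,side=sd,pos=s["position"],rot=s["ee_rot"]),open("d3.pkl","wb"))
def cr(im,x,y,w,h,k): return cv2.convertScaleAbs(cv2.resize(im["pixels"][y:y+h,x:x+w,::-1],None,fx=k,fy=k,interpolation=cv2.INTER_CUBIC),alpha=1.4)
cv2.imwrite("pics/c4.png",np.hstack([cr(t,112,150,80,120,5),cr(sd,200,160,80,120,5)]))
E
```

```text
-0.09 [0.5047 0.058  0.1391] [ 0.02 -0.02 -0.01] [ 0.04  0.03 -0.13]
-0.03 [0.5622 0.0657 0.1238] [ 0.02 -0.02 -0.01] [ 1.48  0.22 -0.52]
0 [0.5909 0.0695 0.1161] [ 0.02 -0.02 -0.01] [ 2.2   0.32 -0.71]
[0.50310034 0.05684294 0.14452963] [-0.89  0.44  0.91  2.01 -0.45  0.9  -1.17]
```

View pics/c4.png

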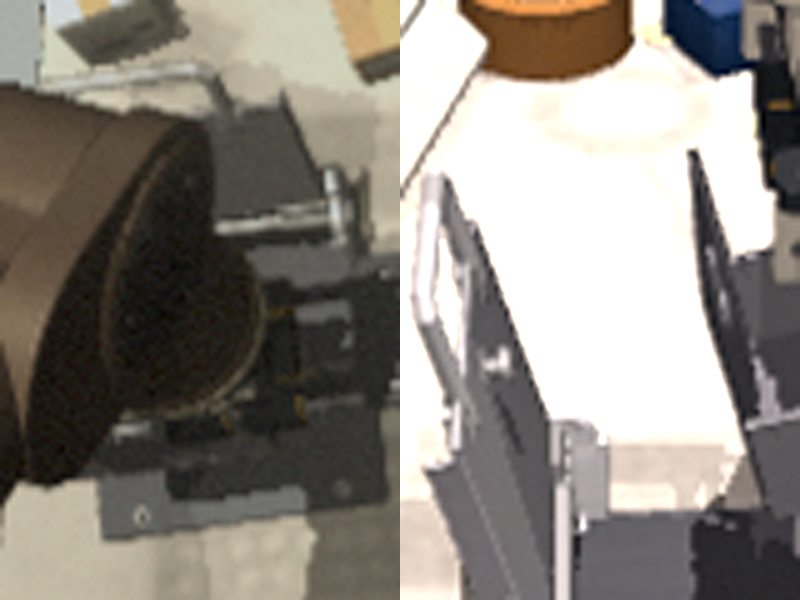

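```bash
python3 - <<'E'
from p import *
import pickle
d=pickle.load(open("d3.pkl","rb"));sd=d["side"];R0=Ro.from_rotvec(json.load(open("R0.json")))
Rt=Ro.from_rotvec(d["rot"])*R0
g=np.array([-.0021,-.053,.0142])
C=lambda P:tuple(((np.array(proj(sd,P))-[200,160]+.4)*5+[400,0]).round(1))
for n,q in dict(hole=(.039,0,.06),slot=(.039,0,.085),topfar=(.039,-.055,.1),topnear=(.039,.055,.1),botnear=(.039,.055,0),botnear_in=(.035,.055,.045)).items():
    print(n,C(d["pos"]+Rt.apply(np.array(q)-g)))
print("screw",C(SC),"head",C(SC+Rs.apply([-.0055,0,0])))
img=cv2.convertScaleAbs(cv2.resize(sd["pixels"][205:255,250:290,::-1],None,fx=15,fy=12,interpolation=cv2.INTER_CUBIC),alpha=2.2)
cv2.imwrite("pics/c5.png",img)
E
```

```text
hole (np.float64(724.6), np.float64(304.9))
slot (np.float64(707.8), np.float64(250.7))
topfar (np.float64(691.2), np.float64(141.0))
topnear (np.float64(704.6), np.float64(303.5))
botnear (np.float64(773.3), np.float64(521.8))
botnear_in (np.float64(754.5), np.float64(424.5))
screw (np.float64(493.7), np.float64(371.2)) head (np.float64(507.7), np.float64(367.9))
```

View pics/c5.png

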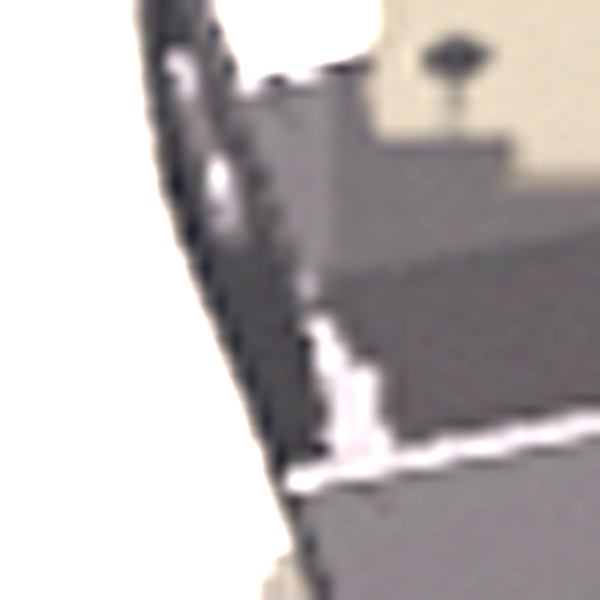

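Zoomed, the keyhole's round hole is at (222,195) and the slot top at (178,55), within 1 px of prediction, so the tray pose in hand is right. I'll now refine the screw numerically.

```bash
python3 - <<'E'
from p import *
import pickle
sd=pickle.load(open("d3.pkl","rb"))["side"];t=pickle.load(open("d1.pkl","rb"))["top"]
g=cv2.cvtColor(sd["pixels"],cv2.COLOR_RGB2GRAY);print("cols 212..228 rows 225..240");print(g[225:241,212:228])
g=cv2.cvtColor(t["pixels"],cv2.COLOR_RGB2GRAY);print("cols 136..149 rows 174..187");print(g[174:188,136:150])
E
```

```text
cols 212..228 rows 225..240
[[171 109  67  63  63  63  63  62  61  58  49 195 229 227 226 226]
 [173 100  63  64  64  63  62  63  62  59  53 132 224 227 226 226]
 [173  95  65  63  63  63  64  63  61  60  56 112 224 230 226 226]
 [170  97  76  66  62  63  63  59  64  60  57  49 196 229 228 226]
 [176  99  75  72  76  65  60  77 112  90  62  52 118 221 228 225]
 [185  99  73  86  90  68  57  91 161 132  72  55  77 208 226 224]
 [179  94  73  84  97  87  95 109 177 151  72  55  51 162 223 226]
 [168  99  75  76 118 139 155 151 184 156  69  50  55 110 223 229]
 [166 103  78  77 106 148 155 133 148 133  72  51  58  48 195 228]
 [153  99  77  77  97  83  91  79  99 106  82  64  60  53 134 224]
 [120  87  79  79  95  81  56  53  65  81  65  61  61  56 113 226]
 [108  84  79  79  81  79  59  62  64  63  56  61  61  59  49 196]
 [112  89  79  79  80  69  66  65  64  63  61  62  62  60  54 118]
 [112 100  83  80  80  73  65  57  62  64  63  62  62  60  59  78]
 [110 112  87  80  81  82  68  45  61  64  62  62  61  61  60  51]
 [109 110  97  83  80  81  68  53  56  64  63  63  61  62  60  56]]
[... 155 characters left out ...]
9  69  70  70  70  66  70  71  70  69  70  69  69]
 [ 68  69  71  68  71  93  80  81  81  73  70  70  69  70]
 [ 69  67  69  71  75  92 108  89  81  73  69  70  68  70]
 [ 68  69  69  67  77  91 125 103  72  67  67  70  71  67]
 [ 70  70  69  69  94 121 129 114  89  61  64  68  69  70]
 [ 67  69  68  68  91 104  96  88  76  51  59  67  69  71]
 [ 69  69  68  69  77  73  55  52  53  49  52  67  70  69]
 [ 69  70  68  71  70  69  62  63  62  55  56  59  59  60]
 [ 67  69  70  69  69  70  69  71  69  57  55  57  55  57]
 [ 70  69  70  69  71  69  68  68  69  65  58  55  55  56]
 [ 68  70  70  69  67  69  68  68  69  68  63  57  54  55]
 [ 67  70  69  71  70  70  68  69  70  69  68  66  65  63]]
```

Request:
drive_tool(
  targets=[
    [0, 0, 0, 0.5, 0.08, -0.16, 0],
    [0, 0, 0, 1.0, 0.15, -0.32, 0],
    [0, 0, 0, 1.3, 0.2, -0.41, 0],
    [0, 0, 0, 1.49, 0.22, -0.47, 0],
    [0, 0, 0, 1.49, 0.22, -0.47, 0],
  ],
)

```text
clock: 11.05
position: [0.5643, 0.0651, 0.127]
ee_rot: [3.133, 0.207, 0.006]
force: [-0.4, -0.0, -2.1]
width: 0.039
gripper_force: 40.0
```

```bash
cat > n.py <<'E'
from p import *
R0=Ro.from_rotvec(json.load(open("R0.json")));g=np.array([-.0021,-.053,.0142])
def now():
    s=arm.observe();R=Ro.from_rotvec(s["ee_rot"])
    e=Rs.inv().apply(s["position"]+(R*R0).apply(np.array(HOLE)-g)-SC)*1e3
    print("hole-screw mm in screw frame",e.round(1),"rot err deg",(Rs.inv()*R*R0).as_rotvec(degrees=True).round(1))
    print("F in screw frame",Rs.inv().apply(s["force"]).round(1),"w",s["width"],s["clock"])
    print("unit moves for +10mm x,y,z:",(Rs.as_matrix().T*.25).round(3).tolist())
now()
E
python3 n.py
```

```text
hole-screw mm in screw frame [-28.7  -0.8   3.6] rot err deg [-0.1  0.  -0.1]
F in screw frame [ 0.1  0.  -2.1] w 0.039203784199852945 11.05
unit moves for +10mm x,y,z: [[0.24, 0.032, -0.064], [-0.033, 0.248, 0.0], [0.064, 0.008, 0.242]]
```

Request:
drive_tool(
  targets=[
    [0, 0, 0, 0.22, 0.03, -0.07, 0],
    [0, 0, 0, 0.43, 0.06, -0.14, 0],
    [0, 0, 0, 0.54, 0.07, -0.165, 0],
    [0, 0, 0, 0.54, 0.07, -0.165, 0],
  ],
)

```text
clock: 11.45
position: [0.5859, 0.0689, 0.1202]
ee_rot: [3.133, 0.209, 0.006]
force: [1.1, -0.2, -3.4]
width: 0.042
gripper_force: 40.0
```

```bash
python3 n.py
```

```text
hole-screw mm in screw frame [-5.9  0.1  2.6] rot err deg [-0.1  0.  -0. ]
F in screw frame [ 1.9 -0.3 -3. ] w 0.04163187103628941 11.45
unit moves for +10mm x,y,z: [[0.24, 0.032, -0.064], [-0.033, 0.248, 0.0], [0.064, 0.008, 0.242]]
```

Request:
drive_tool(
  targets=[
    [0, 0, 0, 0.06, 0.01, -0.015, 0],
    [0, 0, 0, 0.12, 0.015, -0.03, 0],
    [0, 0, 0, 0.14, 0.018, -0.035, 0],
  ],
)

```text
clock: 11.75
position: [0.5897, 0.0696, 0.1189]
ee_rot: [3.134, 0.209, 0.001]
force: [-9.0, -1.9, 2.4]
width: 0.04
gripper_force: 40.0
```

```bash
python3 n.py
```

```text
hole-screw mm in screw frame [-1.7  0.2  2.3] rot err deg [-0.   0.2  0. ]
F in screw frame [-9.5 -0.7 -0.1] w 0.03988825557198551 11.75
unit moves for +10mm x,y,z: [[0.24, 0.032, -0.064], [-0.033, 0.248, 0.0], [0.064, 0.008, 0.242]]
```

Request:
drive_tool(
  targets=[
    [0, 0, 0, -0.05, -0.008, -0.08, 0],
    [0, 0, 0, -0.09, -0.01, -0.2, 0],
    [0, 0, 0, -0.12, -0.015, -0.32, 0],
    [0, 0, 0, -0.12, -0.015, -0.32, 0],
  ],
)

```text
clock: 12.15
position: [0.5858, 0.0691, 0.1056]
ee_rot: [3.133, 0.209, 0.004]
force: [-1.2, -1.6, -1.7]
width: 0.04
gripper_force: 40.0
```

```bash
python3 n.py
```

```text
hole-screw mm in screw frame [ -2.2   0.3 -11.5] rot err deg [-0.   0.1 -0. ]
F in screw frame [-0.9 -1.4 -2. ] w 0.04049488508084648 12.15
unit moves for +10mm x,y,z: [[0.24, 0.032, -0.064], [-0.033, 0.248, 0.0], [0.064, 0.008, 0.242]]
```

Request:
drive_tool(
  targets=[
    [0, 0, 0, -0.03, 0, -0.1, 0],
    [0, 0, 0, -0.05, -0.005, -0.19, 0],
    [0, 0, 0, -0.05, -0.005, -0.19, 0],
  ],
)

```text
clock: 12.45
position: [0.584, 0.0689, 0.0982]
ee_rot: [3.133, 0.209, 0.005]
force: [-3.0, -0.9, -0.8]
width: 0.04
gripper_force: 40.0
```

```bash
python3 n.py
```

```text
hole-screw mm in screw frame [ -2.1   0.3 -19.1] rot err deg [-0.  0. -0.]
F in screw frame [-2.8 -0.5 -1.5] w 0.04028325042506584 12.45
unit moves for +10mm x,y,z: [[0.24, 0.032, -0.064], [-0.033, 0.248, 0.0], [0.064, 0.008, 0.242]]
```

Request:
drive_tool(
  targets=[
    [0, 0, 0, -0.01, 0, -0.05, 0],
    [0, 0, 0, -0.03, -0.003, -0.1, 0],
    [0, 0, 0, -0.03, -0.003, -0.1, 0],
  ],
)

```text
clock: 12.75
position: [0.5831, 0.0688, 0.0945]
ee_rot: [3.133, 0.209, 0.006]
force: [-1.8, -1.6, -1.6]
width: 0.039
gripper_force: 40.0
```

```bash
python3 n.py
```

```text
hole-screw mm in screw frame [ -2.    0.3 -22.9] rot err deg [-0.  0. -0.]
F in screw frame [-1.5 -1.4 -2. ] w 0.03922004399370521 12.75
unit moves for +10mm x,y,z: [[0.24, 0.032, -0.064], [-0.033, 0.248, 0.0], [0.064, 0.008, 0.242]]
```

Request:
drive_tool(
  targets=[
    [0, 0, 0, -0.01, 0, -0.05, 0],
    [0, 0, 0, -0.02, -0.003, -0.08, 0],
    [0, 0, 0, -0.02, -0.003, -0.08, 0],
  ],
)

```text
clock: 13.05
position: [0.5837, 0.069, 0.0923]
ee_rot: [3.134, 0.209, 0.01]
force: [-0.7, 0.5, 5.9]
width: 0.045
gripper_force: 40.0
```

```bash
python3 n.py; python3 - <<'E'
from p import *
sd=arm.get_image("side");g=cv2.cvtColor(sd["pixels"],cv2.COLOR_RGB2GRAY)
print(arm.observe()["clock"]);print(g[192:250:2,204:244])
E
```

```text
hole-screw mm in screw frame [ -1.    0.5 -24.7] rot err deg [-0.  -0.2  0. ]
F in screw frame [-2.1  0.5  5.5] w 0.04513103649460592 13.05
unit moves for +10mm x,y,z: [[0.24, 0.032, -0.064], [-0.033, 0.248, 0.0], [0.064, 0.008, 0.242]]
13.1
[[123 180 191 ... 115 115 115]
 [174 164 164 ... 115 116 116]
 [138 146 164 ... 115 115 115]
 ...
 [210 210 211 ...  55  57  55]
 [185 185 186 ...  53  51  49]
 [182 183 175 ...  45  45  45]]
```

The force turned upward by about 7 N at the expected depth, so the slot end is on the shank. I'll open the fingers and look.

Request:
drive_tool(
  targets=[
    [0, 0, 0, 0, 0, 0.03, 0.06],
    [0, 0, 0, 0, 0, 0.03, 0.12],
    [0, 0, 0, 0, 0, 0.03, 0.25],
    [0, 0, 0, 0, 0, 0.03, 0.35],
    [0, 0, 0, 0, 0, 0.03, 0.35],
  ],
)

```text
clock: 13.6
position: [0.5823, 0.0687, 0.0926]
ee_rot: [3.133, 0.209, 0.005]
force: [-0.1, 1.2, -0.5]
width: 0.325
gripper_force: 0.0
```

Request:
drive_tool(
  targets=[
    [0, 0, 0, 0, 0, 0.5, 0.35],
    [0, 0, 0, -0.1, 0, 1.2, 0.35],
    [0, 0, 0, -0.4, 0, 2.0, 0.35],
    [0, 0, 0, -1.2, 0, 2.6, 0.35],
    [0, 0, 0, -2.2, 0, 3.0, 0.35],
  ],
)

```text
clock: 14.1
position: [0.4951, 0.0682, 0.2141]
ee_rot: [3.133, 0.208, 0.01]
force: [-0.2, 1.1, 1.6]
width: 0.348
gripper_force: 0.0
```

Request:
drive_tool(
  targets=[
    [0, 0, 0, 0, -1, 0, 0.35],
    [0, 0, 0, 0, -2, 0, 0.35],
    [0, 0, 0, 0, -3, 0, 0.35],
    [0, 0, 0, 0, -4, 0, 0.35],
    [0, 0, 0, 0, -5, 0, 0.35],
  ],
)

```text
clock: 14.6
position: [0.4942, -0.1326, 0.2129]
ee_rot: [3.134, 0.21, 0.007]
force: [1.1, 1.1, 0.8]
width: 0.353
gripper_force: 0.0
```

```bash
python3 - <<'E'
from p import *
t,sd=arm.get_image("top"),arm.get_image("side")
def cr(im,x,y,w,h,k): return cv2.convertScaleAbs(cv2.resize(im["pixels"][y:y+h,x:x+w,::-1],None,fx=k,fy=k,interpolation=cv2.INTER_CUBIC),alpha=1.4)
cv2.imwrite("pics/c6.png",np.hstack([cr(t,112,150,80,120,5),cr(sd,190,160,80,120,5)]))
C=lambda P:(((np.array(proj(sd,P))-[190,160]+.4)*5+[400,0]).round(0))
D=lambda P:(((np.array(proj(t,P))-[112,150]+.4)*5).round(0))
S0=h+Rs.apply([-.003,0,.102])
for n,q in dict(nearback=(.039,.055,.1),farback=(.039,-.055,.1),nearfront=(-.039,.055,.045),farfront=(-.039,-.055,.045)).items():
    P=S0+Rs.apply(np.array(q)-TOP);print(n,C(P),D(P))
E
```

```text
nearback [518. 428.] [ 44. 142.]
farback [531. 256.] [249. 116.]
nearfront [771. 497.] [ 73. 316.]
farfront [757. 321.] [276. 290.]
```

View pics/c6.png

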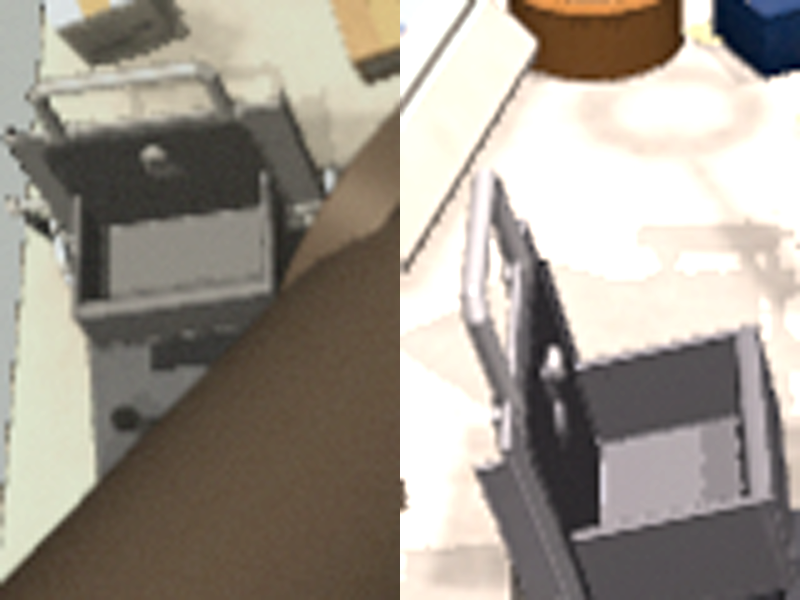

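The picture shows the tray hanging on the screw. The head is at (155,157) in the top half and (555,362) in the side half, with the round hole about 22 mm below it at (562,420). The panel is open and the gripper is clear.

```bash
python3 -c "
from cell import arm
print(arm.sign_off())"
```

```text
the job is handed in; nothing more can be done
None
```

The panel is open against its stop and the tray hangs fully down on the screw. The gripper is clear, the other things on the bench were not touched as far as I can tell, and the job is handed in at about 15 s; sign-off gave no verdict.

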